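# Empty the packer's catch tray

### The arm

A 6-joint arm with a two-finger parallel gripper is mounted at the origin on a cart in front of the work surface, level with it; the furniture and walls round the work are solid. World frame = base frame: x ahead of the robot, y to its left, z up, the work surface at z = 0. Lengths are in mm, angles in degrees, forces in N, time in s.
With the tool pointing down it reaches from about 300 to 850 mm from the base axis. Payload 4.2 kg.
Tool frame: the origin (TCP) lies midway between the tips of the shut fingers; the grasp point (between the pads) lies 19 mm behind it (env.hold_point_z is the z of the grasp point in the tool frame, in mm); z points along the fingers, y is the direction in which the jaws open and shut (so a half turn about z gives the same grasp; the last joint's range is limited). The gripper opens to 91 mm and grips with 3 to 60 N. Pads are 32 mm wide; open, the fingers measure 118 mm over their backs; the gripper's body (76 mm by 178 mm) begins 60 mm behind the grasp point.
Start: joints at [-74.886, 18.312, 89.639, -0, 72.044, -1.146], TCP at [161.007, -552.017, 183.876] pointing down, gripper open.
Joint ranges: [-177.97, 177.97], [-48.28, 115.42], [12.27, 149.76], [-77.06, 257.06], [2.81, 150.46], [-146.56, 146.56]. Speed limits (degrees/s): [147.25, 147.25, 180, 180, 180, 180].

### API

Orientations are given as [roll, pitch, yaw] about the fixed x, y, z axes, in that order (R = Rz(yaw) Ry(pitch) Rx(roll)).
In Python, from workcell import env, grab_frame, camera_params, spotter gives the robot as it stands. The module is installed in compiled form; this text tells all that it offers.
- The arm moves only by the shell command python3 -m jog 'ROWS' [FORCE]. ROWS is text: rows parted by semicolons, each of 7 numbers parted by spaces: the turn, a rotation vector about the world's x, y, z in units of 5 degrees (1.0 is 5 degrees), then the shift along the world's x, y, z in units of 25 mm (1.0 is 25 mm), then the opening, from 0 (shut) to 1 (fully open). A call has 1 to 5 rows; each row is the pose to reach, as a shift and turn from the pose commanded when the call began; what a row does not reach only later rows make up. A row lasts 1/8 s, in which the tool goes at most 62.5 mm and 10.7 degrees, less where a joint would pass 70% of its speed; a pose out of reach is approached as far as the arm can. A call with a gripper value outside its range is refused whole. The fingers move at their own pace and stop on an object; FORCE is the grip in N (left out, the last holds). Time passes only in rows, so rows that repeat a pose let the fingers close. It gives the time, the measured TCP pose, the force and the opening at its end, in the units of the state.
- env.state(): the state, without advancing time (a new reading comes with each control period).
- grab_frame(name): name is "scene" or "top" or "wrist"; returns the picture (480x640x3 uint8, red, green, blue); there is no depth.
- camera_params(name): a dict with "K" (3x3 intrinsics, pixels), "rvec" (rotation vector, rad) and "tvec" (3), from world to camera coordinates, as OpenCV has them. Camera axes: x right, y down, z forward; pixel columns grow to the right and rows downward; lengths in mm; the calibration is good to about 2 mm. A picture is of the moment at which its call begins: read the wrist's pose just before it. camera_params takes no time and is no camera call; for the wrist camera it gives the pose at the moment of the call.
- env.job_done(): hands the job in, once; it reports no verdict.
Trained networks look in the newest picture that a camera, given by its name, has taken for a name from the list of things; names that differ only in an ending like _2 or _b are one class to them, and where a whole thing is asked for, a point or a joint stands for the part that bears it (a point fixed in the world has none). Each returns a list of dicts, best first, with "conf" (0 to 1); they miss things now and then, are a little off and sometimes report something else, mostly with a low value. They report only what shows in the picture. A call takes as long as a camera call.
- spotter.look_for(query, camera): "box" ([left, top, width, height] in pixels, round what is visible of it).
- spotter.trace(query, camera): "region" (480x640 bool, what is visible of it) and "box" ([left, top, width, height] in pixels, round what is visible of it).
The state is a dict: "time_s": time; "qpos": joint angles; "qvel": joint speeds; "effort": joint torques, N m; "ee_pos": TCP position; "ee_rot": TCP orientation; "force": force on the tool from outside, world axes, zero at the start; "torque": the same for the moment, N m; "gripper_width": finger opening in mm.
Only numpy, scipy, OpenCV 4.12 (cv2) and the standard library are available. Lean on these libraries where they do the work, as an engineer would, in place of code of your own. Each camera call takes 0.05 s, during which the arm holds its last target. There are 200 camera calls.

### The job

Raise the packing machine's clear lift-up door by its bar until its stay locks and it stays up by itself, and move every carton from the catch tray into the open tote while it is locked up. Then press the stay's release pad so that the door comes down, and press the door fully shut, without slamming it. Leave the tote standing upright and do not disturb the pen, the tally counter or the vial.

Things in the scene. Friction and masses are not known exactly. Their poses are not given: they have to be found in the camera images.
- carton_1: small closed carton, 62 x 34 x 34 mm, 30 g; origin at the centre of its underside (17 mm below its middle), x along its 62 mm length, z up. Starts lying level in one of the five lanes of the packer's catch tray, its length along the lane, underside 40 mm above the table. It may be absent
- carton_2: small closed carton, 62 x 34 x 34 mm, 30 g; origin at the centre of its underside (17 mm below its middle), x along its 62 mm length, z up. Starts lying level in one of the five lanes of the packer's catch tray, its length along the lane, underside 40 mm above the table. It may be absent
- carton_3: small closed carton, 62 x 34 x 34 mm, 30 g; origin at the centre of its underside (17 mm below its middle), x along its 62 mm length, z up. Starts lying level in one of the five lanes of the packer's catch tray, its length along the lane, underside 40 mm above the table. It may be absent
- carton_4: small closed carton, 62 x 34 x 34 mm, 30 g; origin at the centre of its underside (17 mm below its middle), x along its 62 mm length, z up. Starts lying level in one of the five lanes of the packer's catch tray, its length along the lane, underside 40 mm above the table. It may be absent
- carton_5: small closed carton, 62 x 34 x 34 mm, 30 g; origin at the centre of its underside (17 mm below its middle), x along its 62 mm length, z up. Starts lying level in one of the five lanes of the packer's catch tray, its length along the lane, underside 40 mm above the table. It may be absent
- packer: grey bench packing machine, fixed; origin at table height under the centre of its catch tray, x to its back, y to its left, z up. Its bay under the clear door has a front sill at x = -0.055 to -0.062 (top 68 mm up), a back wall at x = 0.055 and cheeks at y = +-0.166 to 0.174 that rise from the sill to 135 mm at the hinge. Drive housing behind x = 0.11, 167 mm high
- tray (a point): centre of the catch tray's floor, packer frame (0, 0, 0.04), axes as the packer's. Five lanes along x at y = -0.12, -0.06, 0, 0.06, 0.12 m, each 40 mm wide and 110 mm long; the steel ribs between them are 20 mm wide and 8 mm higher than the lane floor
- door_bar (a point): middle of the door's handle, a round bar 10 mm thick along the packer's y, 134 mm free between its brackets, 45 mm clear of the door's free edge, 215 mm from the hinge line. Door shut: bar 56 mm above the table, at packer x = -0.10. The point's axes turn with the door; its -x axis points from hinge to bar
- door_hinge (a point): point on the door's hinge line (axis along packer y), packer frame (0.10, 0, 0.13), mid-width of the door. The door is 340 mm wide; it also carries the stay arm on its right, at packer y = -0.179 to -0.206 close to the hinge
- door (a joint): door angle, rad: 0 shut (sloping 0.35 rad down from hinge to bar), grows as the bar swings up and back. Near 1.80 the stay's pin snaps past the catch; let go, it rests locked near 1.74; end stop 1.92. Raising takes about 5 N at the bar. Unlocked and let go from any height it sinks, damped, within some seconds to about 0.3, stays ajar there, and must be pressed to 0, where friction keeps it. May start ajar up to 0.2
- release_pad (a point): middle of the top face of the black press pad (30 x 30 mm) of the stay's catch, on the box at the packer's right side: packer frame (-0.005, -0.231), 155 mm above the table when up. Pressed straight down it frees the locked door, which starts to sink at once, sweeping packer |y| < 0.17 before the hinge: keep the hand out of that, and hold the pad down about 1 s
- catch (a joint): travel of the release pad, m: 0 up, 0.015 fully down; a spring of 3 to 7 N brings it back (up to 10 N to press while the door leans on it). The locked door is free when it is pressed past about 0.008
- tote: open grey plastic tote, 230 x 180 x 80 mm (x, y, z), walls and floor 4 mm, loose, 0.6 kg; origin at the centre of its underside
- pen: loose marker pen lying on the table, 135 mm long, 17 mm thick; not part of the job
- tally: loose round hand tally counter, 62 x 47 x 21 mm; not part of the job
- vial: loose small glass vial standing on the table, 22 mm across, 43 mm tall; not part of the job

How it is judged:
By the outcome, as a careful person would: the job done as asked, in the order asked, and still so for the second after the job is handed in, with the robot touching nothing.
Of carton_1, carton_2, carton_3, carton_4, carton_5 only 3 to 5 are there at a start; the rules pass over those that are not, and their reading is None.
At some moment in a run one of carton_1, carton_2, carton_3, carton_4, carton_5 may be knocked a few centimetres aside while the robot is not near it.
Once in a run the grip may slacken for a moment while it holds something.
It also fails if it takes over 210 s, if anything falls off the work surface, if the arm or the gripper's body presses on something with over 40 N, if the wrist force passes 120 N, or if a joint passes its speed limit or range.

## Working session

There is one attempt and no reset: what is moved stays moved. The work goes in short steps, Python scripts to look and compute and a shell command to move; the robot and the scene stay as the last step left them, time stands still between calls to the robot, and variables do not carry over. Pictures are saved under pics/ and viewed, about 12 in all and at most 16, crops included, and the job is handed in when it is done.

```bash
mkdir -p pics; python3 - <<'E'
from workcell import env, grab_frame, camera_params
import cv2,numpy as np
for n in ("scene","top"):
    cv2.imwrite(f"pics/{n}0.png",grab_frame(n)[:,:,::-1])
    p=camera_params(n); print(n,np.round(p["K"],1).tolist(),np.round(p["rvec"],3),np.round(p["tvec"],1))
s=env.state(); print(s, env.hold_point_z)
E
```

```text
scene [[610.8, 0.0, 313.8], [0.0, 610.8, 238.5], [0.0, 0.0, 1.0]] [ 1.105 -2.177  1.164] [ 327.9  383.  1175.5]
top [[579.6, 0.0, 317.1], [0.0, 579.6, 239.2], [0.0, 0.0, 1.0]] [ 2.121 -2.165  0.15 ] [ -35.1  579.4 1506.4]
{'time_s': 0.1, 'qpos': array([-7.48854494e+01,  1.83463916e+01,  8.96991073e+01,  5.85598604e-04,
        7.20449931e+01, -1.14474362e+00]), 'qvel': array([-0.08277063, -0.06208687, -0.13711206, -0.05826618, -0.00283415,
        0.07098213]), 'effort': array([-6.03133376e-04, -4.13332951e+01, -2.32509828e+01,  7.28157163e-02,
        4.21554584e-02, -6.07580000e-05]), 'ee_pos': array([ 160.874958  , -551.51040226,  183.12240001]), 'ee_rot': array([-1.79909537e+02, -2.36454913e-03,  1.62591113e+01]), 'force': array([ 0.61152207, -0.02280229, -0.58858474]), 'torque': array([-0.0179182 , -0.01364541, -0.0455822 ]), 'gripper_width': 91.27059407331645} -18.8
```

View pics/scene0.png

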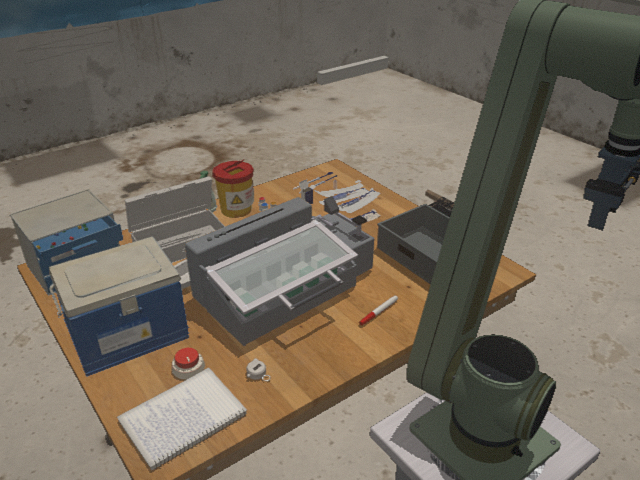

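View pics/top0.png

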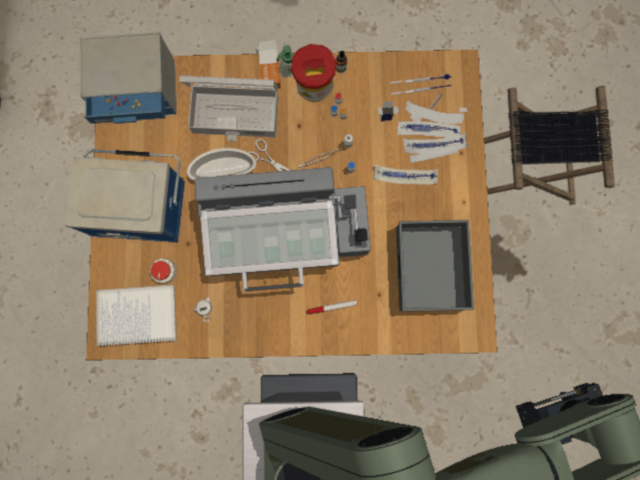

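The scene picture shows the packer with its door shut or slightly ajar, the bar at about (315,335), and the tote on the right. The top picture shows the bar near (272,289), the pad near (361,236), the tote near (435,265), the pen near (331,307) and the tally near (203,308). Next I'll get a zoomed crop and the spotter boxes.

```bash
cat > h.py <<'E'
from workcell import env, grab_frame, camera_params, spotter
import cv2, numpy as np
def cam(n):
    p=camera_params(n); R=cv2.Rodrigues(np.array(p["rvec"],float))[0]
    return np.array(p["K"],float),R,np.array(p["tvec"],float).ravel()
def proj(n,P,c=None):
    K,R,t=c or cam(n); q=(K@(R@np.atleast_2d(P).T+t[:,None])).T; return q[:,:2]/q[:,2:]
def ray(n,uv,z,c=None):
    K,R,t=c or cam(n); o=-R.T@t; d=R.T@np.linalg.inv(K)@np.array([*uv,1.]); return o+d*(z-o[2])/d[2]
def shot(n,f,crop=None,s=1):
    im=grab_frame(n)[:,:,::-1]
    if crop: x,y,w,h=crop; im=im[y:y+h,x:x+w]
    cv2.imwrite(f"pics/{f}.png",cv2.resize(im,None,fx=s,fy=s,interpolation=cv2.INTER_CUBIC))
E
python3 - <<'E'
from h import *
shot("top","topc",(180,150,300,200),2.66)
for q in ("door_bar","release_pad","carton_1","tote","pen","tally","vial"):
    for d in spotter.trace(q,"top")[:6]:
        if d["conf"]<.3: continue
        r=d["region"]; ys,xs=np.nonzero(r); c=(xs.mean(),ys.mean())
        print(q,round(d["conf"],2),d["box"],np.round(c,1),np.round(ray("top",c,{"door_bar":60,"release_pad":155,"carton_1":74,"tote":40}.get(q,10)),0))
E
```

```text
door_bar 0.6 [201.2, 199.6, 149.4, 96.2] [270.4 239.6] [577.  76.  60.]
release_pad 0.56 [344.1, 195.0, 25.1, 47.2] [355.2 216.7] [ 616. -143.  155.]
tote 0.67 [394.2, 220.3, 78.8, 91.3] [434.6 265.7] [ 501. -357.   40.]
pen 0.44 [194.3, 298.9, 17.2, 17.5] [203.2 307.2] [405. 262.  10.]
tally 0.47 [196.5, 298.0, 16.9, 19.3] [204.3 307.1] [405. 260.  10.]
vial 0.3 [194.0, 163.7, 178.4, 129.0] [279.8 222.8] [631.  54.  10.]
```

View pics/topc.png

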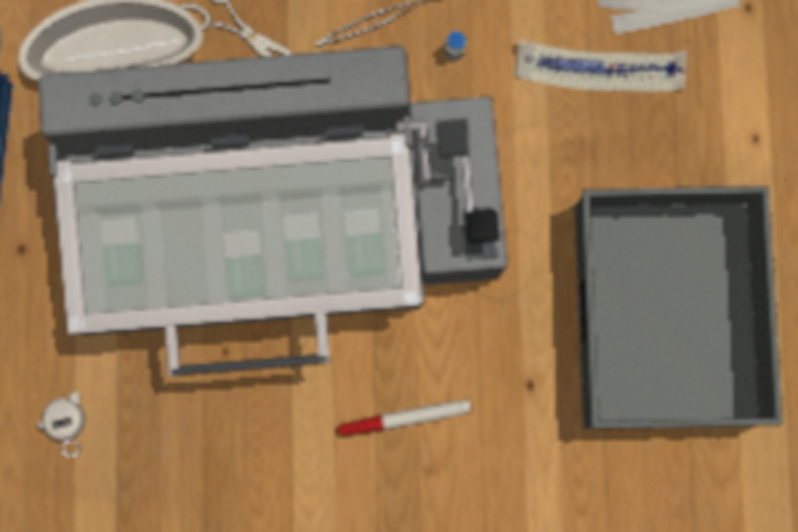

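The zoomed view shows four cartons, in lanes +0.12, 0, -0.06 and -0.12, with lane +0.06 empty. The pad is at crop (483,222), the bar ends at (174,371) and (326,358), and the door's free corners at (70,331) and (421,304). I'll fit the packer pose and door angle to these.

```bash
cat > fit.py <<'E'
from h import *
from scipy.optimize import least_squares
C=cam("top")
px=np.array([[174,371],[326,358],[483,222],[70,331],[421,304]])/2.66+[180,150]
def pts(v):
    x,y,a,th=v; b=.35-th
    dr=lambda r,yy:[100-r*np.cos(b),yy,130-r*np.sin(b)]
    P=np.array([dr(215,69),dr(215,-69),[-5,-231,155],dr(170,170),dr(170,-170)])
    c,s=np.cos(a),np.sin(a)
    return P@np.array([[c,s,0],[-s,c,0],[0,0,1]])+[x,y,0]
r=least_squares(lambda v:(proj("top",pts(v),C)-px).ravel(),[580,70,0,0.05])
print(r.x,np.degrees(r.x[2]),np.round(r.fun.reshape(-1,2),1)); print(np.round(pts(r.x)))
for p in [(582,190),(766,190),(778,424),(588,427)]: print(np.round(ray("top",(p[0]/2.66+180,p[1]/2.66+150),80,C)))
# cartons: visible light top centers
x,y,a,_=r.x
for p in [(122,231),(242,243),(304,231),(364,221)]:
    w=ray("top",(p[0]/2.66+180,p[1]/2.66+150),74,C)-[x,y,0]; print("carton packer",np.round([w[0]*np.cos(a)+w[1]*np.sin(a),-w[0]*np.sin(a)+w[1]*np.cos(a)]))
for n,p in dict(pen=(404,419),pe1=(338,430),pe2=(470,407),tally=(62,420)).items(): print(n,np.round(ray("top",(p[0]/2.66+180,p[1]/2.66+150),10,C)))
E
python3 fit.py
```

```text
[5.62619605e+02 7.21626133e+01 6.41563677e-02 2.17206463e-01] 3.675889095598367 [[ 1.3 -0.3]
 [-1.6 -0. ]
 [ 0.3  0.6]
 [-0.7  0.4]
 [ 0.8 -0.7]]
[[ 445.  134.  102.]
 [ 454.   -4.  102.]
 [ 572. -159.  155.]
 [ 483.  237.  107.]
 [ 505. -102.  107.]]
[ 615. -262.   80.]
[ 611. -442.   80.]
[ 383. -441.   80.]
[ 384. -258.   80.]
carton packer [ 30. 118.]
carton packer [8. 1.]
carton packer [ 15. -61.]
carton packer [  20. -121.]
pen [397. -83.  10.]
pe1 [388. -16.  10.]
pe2 [ 408. -150.   10.]
tally [403. 262.  10.]
```

```bash
python3 -m jog '0 0 1.4 0.9 2.15 0.5 1; 0 0 2.8 1.8 4.3 1 1; 0 0 4.2 2.7 6.45 1.5 1; 0 0 5.6 3.6 8.6 2 1; 0 0 7 4.4 10.75 2 1' 10; python3 -m jog '0 0 1.4 0.9 2.3 0 1; 0 0 2.8 1.8 4.6 0 1; 0 0 4.2 2.7 6.9 0 1; 0 0 5.6 3.6 9.2 0 1; 0 0 7 4.4 11.5 0 1'; python3 -m jog '0 0 1.5 0.4 1.5 0 0.6; 0 0 1.5 0.76 2.45 0 0.6;0 0 1.5 0.76 2.45 0 0.6'; python3 - <<'E'
from h import *
print(env.state()["ee_pos"],env.state()["ee_rot"])
shot("wrist","w1")
E
```

```text
time_s: 1.12
ee_pos: [272.0, -282.1, 235.0]
ee_rot: [179.8, 0.0, 51.5]
force: [1.3, -0.3, -0.2]
gripper_width: 91.2
time_s: 1.75
ee_pos: [381.6, 6.2, 234.3]
ee_rot: [179.9, 0.0, 86.5]
force: [1.1, -0.6, 0.5]
gripper_width: 91.4
time_s: 2.12
ee_pos: [400.3, 66.6, 233.8]
ee_rot: [180.0, 0.0, 93.9]
force: [-0.9, -0.4, 0.4]
gripper_width: 63.7
[400.27375574  66.63903511 233.82153457] [1.79998663e+02 1.45298240e-03 9.39374313e+01]
```

View pics/w1.png

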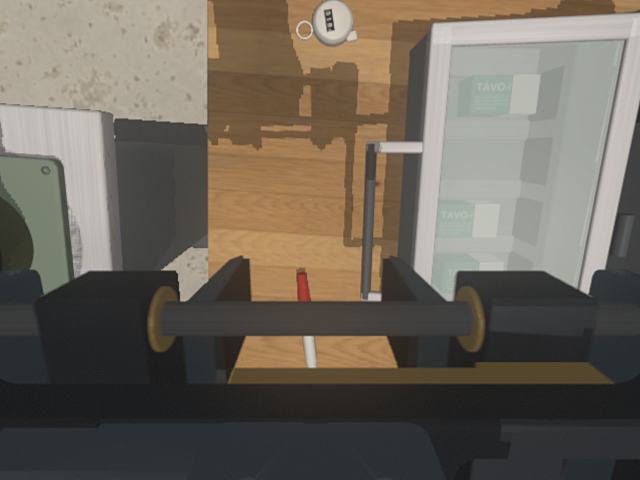

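The wrist view shows the bar from (372,147) to (367,297) with brackets at both ends. Its apparent length gives the height.

```bash
python3 - <<'E'
from h import *
for z in (56,70,85,100):
    a,b=ray("wrist",(372,147),z),ray("wrist",(367,297),z); print(z,np.round(a),np.round(b),np.round((a+b)/2),round(np.linalg.norm(a-b)))
# triangulate bar middle with top view
pw=(369.5,222); pt=(250/2.66+180,364.5/2.66+150)
from scipy.optimize import least_squares
r=least_squares(lambda P:np.r_[proj("wrist",P)[0]-pw,proj("top",P)[0]-pt],[450,65,80]);print(r.x,r.fun)
E
```

```text
56 [451. 139.  56.] [463. -22.  56.] [457.  58.  56.] 162
70 [449. 138.  70.] [460. -17.  70.] [455.  61.  70.] 156
85 [447. 138.  85.] [457. -10.  85.] [452.  64.  85.] 149
100 [445. 138. 100.] [455.  -4. 100.] [450.  67. 100.] 143
[452.33459129  66.78591192  80.7175313 ] [-0.24900243  0.06353929 -0.24263543 -0.63337031]
```

```bash
python3 -m jog '0 0 0 1 0 0 0.33; 0 0 0 2 0 0 0.33; 0 0 0 2.02 0 -2 0.33; 0 0 0 2.02 0 -3.6 0.33; 0 0 0 2.02 0 -3.6 0.33'; python3 -m jog '0 0 0 0 0 -1.2 0.33; 0 0 0 0 0 -2.2 0.33; 0 0 0 0 0 -2.8 0.33; 0 0 0 0 0 -2.8 0.33' ;  python3 -m jog '0 0 0 0 0 0 0; 0 0 0 0 0 0 0;0 0 0 0 0 0 0;0 0 0 0 0 0 0' 15
```

```text
time_s: 2.8
ee_pos: [447.8, 64.0, 141.7]
ee_rot: [-179.6, 0.0, 93.7]
force: [-0.3, -0.2, 0.1]
gripper_width: 30.2
time_s: 3.3
ee_pos: [451.1, 64.9, 74.9]
ee_rot: [179.9, 0.0, 93.7]
force: [-0.0, -0.4, -0.2]
gripper_width: 30.5
time_s: 3.8
ee_pos: [450.6, 65.5, 74.1]
ee_rot: [180.0, 0.0, 93.8]
force: [0.7, -0.7, 0.3]
gripper_width: 0.5
```

```bash
python3 - <<'E'
from h import *
shot("wrist","w2")
shot("scene","s2",(180,130,300,225),1)
a=cv2.imread("pics/w2.png"); b=cv2.imread("pics/s2.png"); 
o=np.zeros((600,640,3),np.uint8); o[:300,:400]=cv2.resize(a,(400,300)); o[300:600,:400]=cv2.resize(b,(400,300)); cv2.imwrite("pics/c2.png",o[:,:400])
E
```

```text
(no output)
```

View pics/c2.png

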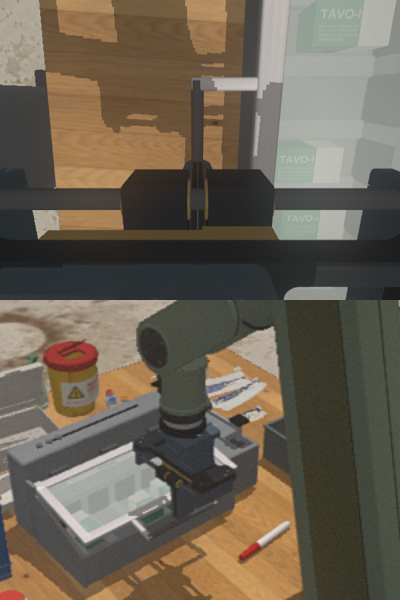

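The fingers shut above the bar, so the bar sits lower than 70 mm and the door is nearly shut. I'll open, go lower and about 5 mm ahead, then grip again.

```bash
python3 -m jog '0 0 0 0 0 0.3 0.38; 0 0 0 0.2 0 0.3 0.38; 0 0 0 0.2 0 0 0.38; 0 0 0 0.2 0 -0.6 0.38; 0 0 0 0.2 0 -1.2 0.38' ;  python3 -m jog '0 0 0 0 0 0 0.38; 0 0 0 0 0 0 0;0 0 0 0 0 0 0;0 0 0 0 0 0 0;0 0 0 0 0 0 0' 15
```

```text
time_s: 4.53
ee_pos: [455.2, 65.4, 42.9]
ee_rot: [-180.0, 0.0, 93.8]
force: [0.2, -0.7, 0.0]
gripper_width: 34.6
time_s: 5.15
ee_pos: [450.2, 65.1, 42.8]
ee_rot: [-179.4, 0.0, 93.7]
force: [-7.3, 0.1, -1.2]
gripper_width: 9.4
```

```bash
python3 -m jog '0 0 0 -0.35 0 0.5 0; 0 0 0 -0.5 0 1.25 0; 0 0 0 -0.6 0 2.5 0; 0 0 0 -0.55 0 3.8 0; 0 0 0 -0.25 0 5 0' 20; python3 -m jog '0 0 0 0 0 0 0'
```

```text
time_s: 5.78
ee_pos: [469.0, 66.4, 174.7]
ee_rot: [177.4, 0.0, 93.8]
force: [42.0, 1.2, -26.2]
gripper_width: 15.9
time_s: 5.9
ee_pos: [470.9, 66.5, 175.3]
ee_rot: [177.2, 0.0, 93.8]
force: [40.8, 0.5, -22.3]
gripper_width: 13.2
```

```bash
python3 - <<'E'
from h import *
a=grab_frame("wrist")[:,:,::-1]; b=grab_frame("scene")[:,:,::-1][60:360,180:480]
o=np.hstack([cv2.resize(a,(400,300)),cv2.resize(b,(400,400))[50:350]]); cv2.imwrite("pics/c3.png",o)
s=env.state(); print(s["ee_pos"],s["force"],s["gripper_width"])
E
```

```text
[469.2611065   66.41675718 173.42101724] [ 41.0718652    1.11279533 -21.31791812] 13.816993205172054
```

View pics/c3.png

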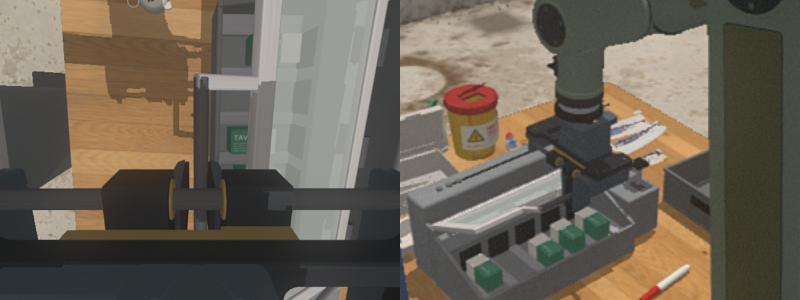

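The door is rising with the bar in the jaws. The side force means the real arc lies further ahead than assumed, with the door starting near 0.19. I'll correct the offset.

```bash
python3 -m jog '0 0 0 0.4 0 0.1 0; 0 0 0 0.8 0 0.2 0; 0 0 0 0.8 0 0.2 0'; python3 -m jog '0 0 0 0.8 0.05 1.3 0; 0 0 0 0.8 0.05 1.3 0'
```

```text
time_s: 6.38
ee_pos: [470.5, 66.4, 174.8]
ee_rot: [179.8, -0.1, 93.7]
force: [2.8, 3.8, -2.4]
gripper_width: 9.4
time_s: 6.62
ee_pos: [490.7, 67.6, 208.1]
ee_rot: [179.7, -0.1, 93.8]
force: [1.2, 4.1, -4.0]
gripper_width: 9.4
```

```bash
python3 -m jog '0 0 0 0.55 0.03 0.65 0; 0 0 0 1.15 0.07 1.25 0; 0 0 0 1.85 0.11 1.78 0; 0 0 0 2.55 0.15 2.25 0; 0 0 0 2.55 0.15 2.25 0'
```

```text
time_s: 7.25
ee_pos: [550.1, 71.4, 263.8]
ee_rot: [-179.8, -0.1, 93.8]
force: [-6.8, 3.8, 7.1]
gripper_width: 9.4
```

```bash
python3 -m jog '0 0 0 0.65 0.04 0.5 0; 0 0 0 1.45 0.09 0.85 0; 0 0 0 2.3 0.14 1.08 0; 0 0 0 3.1 0.18 1.2 0; 0 0 0 3.1 0.18 1.2 0'
```

```text
time_s: 7.88
ee_pos: [629.7, 76.2, 293.4]
ee_rot: [-180.0, -0.1, 93.8]
force: [-3.0, 4.0, 4.4]
gripper_width: 9.4
```

```bash
python3 -m jog '0 0 0 0.3 0.02 0.05 0; 0 0 0 0.6 0.04 0.08 0; 0 0 0 0.9 0.06 0.1 0; 0 0 0 0.9 0.06 0.1 0'
```

```text
time_s: 8.38
ee_pos: [651.4, 77.4, 295.5]
ee_rot: [-179.9, -0.1, 93.8]
force: [-1.9, 4.3, 3.2]
gripper_width: 9.3
```

```bash
python3 -m jog '0 0 0 -0.4 -0.02 0 0; 0 0 0 -0.8 -0.05 -0.05 0; 0 0 0 -1.2 -0.07 -0.1 0; 0 0 0 -1.3 -0.08 -0.1 0; 0 0 0 -1.3 -0.08 -0.1 0'
```

```text
time_s: 9.0
ee_pos: [620.2, 75.3, 291.8]
ee_rot: [179.9, -0.1, 93.8]
force: [1.6, 5.3, -1.8]
gripper_width: 9.7
```

```bash
python3 -m jog '0 0 0 0 0 0 0.3; 0 0 0 0 0 0 0.38; 0 0 0 0 0 0.5 0.38; 0 0 0 0 0 1.5 0.38; 0 0 0 0 0 2 0.4'
```

```text
time_s: 9.62
ee_pos: [621.0, 74.2, 345.0]
ee_rot: [179.8, 0.0, 93.7]
force: [0.1, -0.6, -0.5]
gripper_width: 35.9
```

```bash
python3 -m jog '0 0 0 -1.5 0 0.4 0.55; 0 0 -1.5 -3.5 0 0 0.55; 0 0 -3.4 -5.4 0 -1 0.55; 0 0 -5.4 -7 0 -2 0.55; 0 0 -7.4 -7.8 0 -3 0.55'; python3 -m jog '0 0 -2 0 0 0 0.5; 0 0 -4 0 0 0 0.5; 0 0 -6 0 0 0 0.5; 0 0 -8 0 0 0 0.5; 0 0 -10 0 0 0 0.5'; python3 -m jog '0 0 -0.6 0 0 0 0.5;0 0 -0.6 0 0 0 0.5'
python3 - <<'E'
from h import *
shot("wrist","w4"); shot("top","t4",(180,150,300,200),2.66); print(env.state()["ee_pos"],env.state()["ee_rot"])
a=cv2.imread("pics/w4.png"); b=cv2.imread("pics/t4.png"); cv2.imwrite("pics/c4.png",np.hstack([cv2.resize(a,(440,330)),cv2.resize(b,(360,240),interpolation=cv2.INTER_AREA)[:,:][:240].copy() if 0 else cv2.copyMakeBorder(cv2.resize(b,(360,240)),0,90,0,0,0)]))
E
```

```text
time_s: 10.25
ee_pos: [423.6, 74.2, 267.7]
ee_rot: [179.9, -0.0, 56.4]
force: [-0.2, -0.8, 0.6]
gripper_width: 50.2
time_s: 10.88
ee_pos: [425.5, 74.3, 268.0]
ee_rot: [180.0, -0.0, 6.4]
force: [-0.1, 1.2, -0.0]
gripper_width: 45.4
time_s: 11.12
ee_pos: [425.6, 74.3, 267.9]
ee_rot: [180.0, -0.0, 3.8]
force: [0.6, -0.3, -0.2]
gripper_width: 45.9
[425.52543628  74.38742982 267.80450397] [ 1.79987089e+02 -1.34141666e-02  3.80427118e+00]
```

View pics/w4.png

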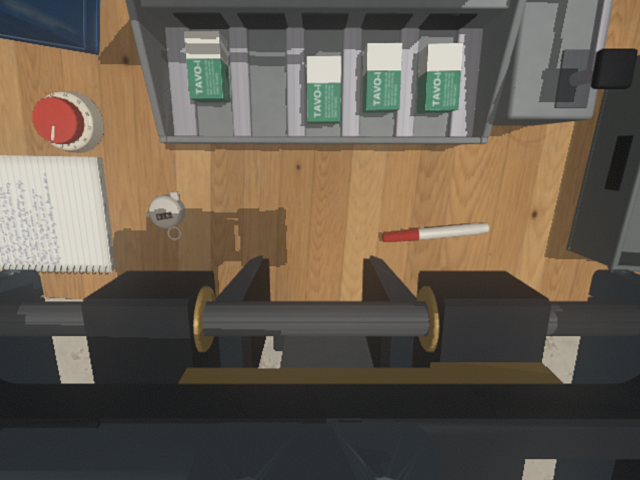

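View pics/t4.png

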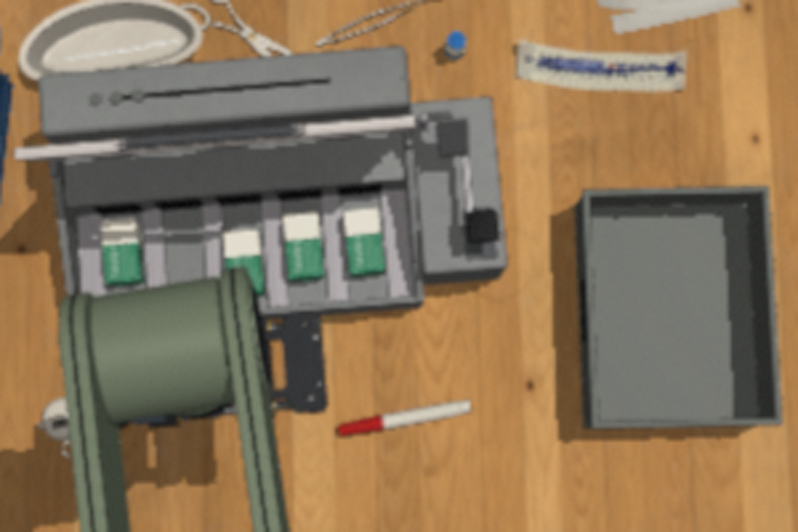

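Top view: the door stands up on its own. Wrist view: the four cartons are visible at about (207,68), (323,88), (383,76) and (444,77), and the sill's front corners are at about (162,142) and (487,141). The pad is near (615,68).

```bash
python3 - <<'E'
from h import *
C=cam("wrist"); K,R,t=C; print("cam",-R.T@t)
for p in [(162,142),(487,141)]: print("sill",np.round(ray("wrist",p,68,C),1))
for p in [(615,68)]: print("pad",np.round(ray("wrist",p,155,C),1))
rc=[((186,35),(222,34),(190,101),(228,98)),((307,57),(341,56),(307,123),(341,122)),((367,44),(401,43),(367,110),(400,109)),((427,44),(461,43),(427,111),(462,110))]
for c in rc:
    q=np.array([ray("wrist",p,74,C)[:2] for p in c]); print(np.round(q).tolist(),np.round(q.mean(0),1), "lens",np.round([np.linalg.norm(q[0]-q[2]),np.linalg.norm(q[0]-q[1])]))
for x,y in [(2,238),(484,210)]: pass
for p in [(122,216),(122,285),(302,212),(304,280),(362,208),(366,276)]: print("top",np.round(ray("top",(p[0]/2.66+180,p[1]/2.66+150),74),1))
E
```

```text
cam [492.86766362  78.77534321 468.02879114]
sill [489.2 241.7  68. ]
sill [ 513.1 -101.5   68. ]
pad [ 570.6 -153.3  155. ]
[[592.0, 212.0], [595.0, 177.0], [532.0, 209.0], [537.0, 171.0]] [564.  192.5] lens [61. 35.]
[[580.0, 93.0], [584.0, 60.0], [518.0, 90.0], [521.0, 55.0]] [550.9  74.3] lens [62. 34.]
[[596.0, 35.0], [599.0, 2.0], [535.0, 29.0], [538.0, -4.0]] [567.   15.5] lens [61. 33.]
[[600.0, -24.0], [603.0, -57.0], [538.0, -32.0], [541.0, -68.0]] [570.6 -45. ] lens [62. 33.]
top [600.  191.6  74. ]
top [531.5 191.5  74. ]
top [600.2  14.   74. ]
top [532.7  13.   74. ]
top [602.9 -45.2  74. ]
top [535.4 -47.8  74. ]
```

```bash
python3 - <<'E'
from h import *
from scipy.optimize import least_squares
for nm,pw,pc in [("box front-right corner",(590,118),(503,269)),("pad centre",(614,69),(483,222))]:
    pt=(pc[0]/2.66+180,pc[1]/2.66+150)
    r=least_squares(lambda P:np.r_[proj("wrist",P)[0]-pw,proj("top",P)[0]-pt],[560,-150,130]);print(nm,r.x,np.round(r.fun,1))
E
python3 -m jog '0 0 2 0 0 0 0.5;0 0 4 0 0 0 0.5;0 0 6 0 0 0 0.5;0 0 8 0 0 0 0.5;0 0 10 0 0 0 0.5'
python3 -m jog '0 0 2 0 0 0 0.5;0 0 4 0 0 0 0.5;0 0 6 0 0 0 0.5;0 0 8 0 0 0 0.5;0 0 10 0 0 0 0.5'
python3 -m jog '0 0 2 0 -0.5 0 0.5;0 0 4 0.5 -1 0 0.5;0 0 6 1 -1.5 0 0.5;0 0 8 2 -2 -0.5 0.5;0 0 10 2.6 -2.35 -1 0.5'
python3 -m jog '0 0 2 0 0 0 0.5;0 0 4 0 0 0 0.5;0 0 6 0 0 0 0.5;0 0 6.04 0 0 0 0.5;0 0 6.04 0 0 0 0.5'
python3 -m jog '0.07 -1 0 0 0 0 0.5;0.14 -2 0 0 0 0 0.5;0.14 -2 0 0 0 0 0.5'
```

```text
box front-right corner [ 538.42547526 -179.61555966  103.20648848] [-0.   0.3 -0.  -1. ]
pad centre [ 572.26383956 -159.0181141   146.33426026] [-0.  -0.4  0.2  1.2]
time_s: 11.85
ee_pos: [425.5, 74.4, 267.7]
ee_rot: [180.0, 0.0, 54.1]
force: [0.3, 0.5, -0.3]
gripper_width: 45.4
time_s: 12.48
ee_pos: [425.5, 74.4, 267.7]
ee_rot: [180.0, 0.0, 104.1]
force: [-0.1, -0.7, -0.8]
gripper_width: 45.9
time_s: 13.1
ee_pos: [491.6, 15.1, 242.4]
ee_rot: [180.0, 0.0, 154.1]
force: [-0.4, 0.5, 0.4]
gripper_width: 45.9
time_s: 13.72
ee_pos: [490.5, 15.7, 242.7]
ee_rot: [180.0, 0.0, -176.2]
force: [-0.5, 0.1, -0.1]
gripper_width: 45.6
time_s: 14.1
ee_pos: [489.0, 15.7, 242.9]
ee_rot: [180.0, 10.0, -176.1]
force: [-0.5, -0.3, -0.2]
gripper_width: 45.3
```

```bash
python3 -m jog '0 0 0 1.6 0 -1 0.5;0 0 0 3.15 0 -2.5 0.5;0 0 0 3.15 0 -4.5 0.5;0 0 0 3.15 0 -6 0.5;0 0 0 3.15 0 -6.2 0.5'
python3 -m jog '0 0 0 0 0 -0.6 0.5;0 0 0 0 0 -1.2 0.5;0 0 0 0 0 -1.2 0.5'
```

```text
time_s: 14.72
ee_pos: [567.9, 15.8, 84.6]
ee_rot: [180.0, 9.6, -176.1]
force: [0.1, -0.4, 0.3]
gripper_width: 45.5
time_s: 15.1
ee_pos: [568.7, 15.7, 56.9]
ee_rot: [180.0, 9.9, -176.0]
force: [0.2, -0.4, -0.3]
gripper_width: 45.3
```

```bash
python3 -m jog '0 0 0 0 0 0 0.2;0 0 0 0 0 0 0.2;0 0 0 0 0 0 0.2;0 0 0 0 0 0.1 0.2' 20
```

```text
time_s: 15.6
ee_pos: [569.2, 15.7, 60.3]
ee_rot: [180.0, 10.0, -176.0]
force: [-0.4, 0.6, 0.2]
gripper_width: 18.7
```

```bash
python3 -m jog '0 0 0 0 0 2 0.5;0 0 0 -2 0 5 0.5;0 0 0 -4 0 6.5 0.5;0 0 0 -6 0 6.5 0.5;0 0 0 -6 0 6.5 0.5'; python3 - <<'E'
from h import *
b=grab_frame("top")[:,:,::-1][190:290,190:390]; a=grab_frame("scene")[:,:,::-1][180:360,180:420]
o=np.vstack([cv2.resize(b,(600,300),interpolation=cv2.INTER_CUBIC),cv2.resize(a,(600,450))[150:450]]);cv2.imwrite("pics/c5.png",o)
E
```

```text
time_s: 16.23
ee_pos: [416.8, 15.8, 224.4]
ee_rot: [-180.0, 10.2, -176.0]
force: [0.7, -0.3, 0.4]
gripper_width: 45.3
```

View pics/c5.png

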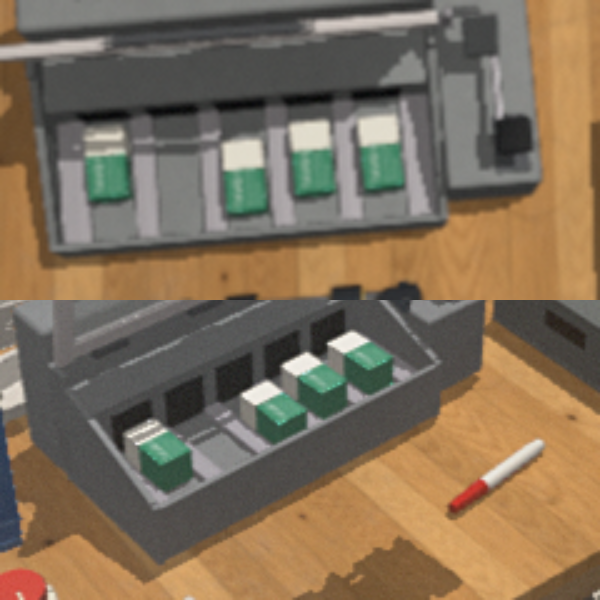

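The cartons have not moved, so the jaws shut above this one, as they first did with the bar. The true tips seem to sit higher than the reported TCP. I'll check by projecting the TCP into the current views.

```bash
python3 -m jog '0 0 0 0 0 0 0;0 0 0 0 0 0 0;0 0 0 0 0 0 0;0 0 0 0 0 0 0'; python3 - <<'E'
from h import *
from scipy.spatial.transform import Rotation as Ro
s=env.state(); T=s["ee_pos"]; R=Ro.from_euler("xyz",s["ee_rot"],degrees=True).as_matrix()
P=[T+R@[0,0,-d] for d in (0,20,40,60)]
o=[]
for n in ("wrist","scene"):
    im=grab_frame(n)[:,:,::-1].copy(); q=proj(n,P); print(n,np.round(q))
    for i,u in enumerate(q): cv2.drawMarker(im,tuple(int(v) for v in u),[(0,0,255),(0,255,255),(0,255,0),(255,0,255)][i],0,8,1)
    if n=="scene":
        u=q[1].astype(int); x0=max(0,u[0]-80);y0=max(0,u[1]-75); im=cv2.resize(im[y0:y0+150,x0:x0+160],(400,375))
    else: im=cv2.copyMakeBorder(cv2.resize(im,(400,300)),0,75,0,0,0)
    o.append(im)
cv2.imwrite("pics/c6.png",np.hstack([i[:375,:400] if i.shape[:2]==(375,400) else cv2.resize(i,(400,375)) for i in o]))
E
```

```text
time_s: 16.82
ee_pos: [419.5, 15.7, 222.2]
ee_rot: [180.0, 10.0, -176.0]
force: [0.3, 0.1, -0.1]
gripper_width: 8.4
wrist [[316. 271.]
 [316. 283.]
 [316. 298.]
 [316. 317.]]
scene [[345. 246.]
 [346. 239.]
 [347. 232.]
 [349. 225.]]
```

View pics/c6.png

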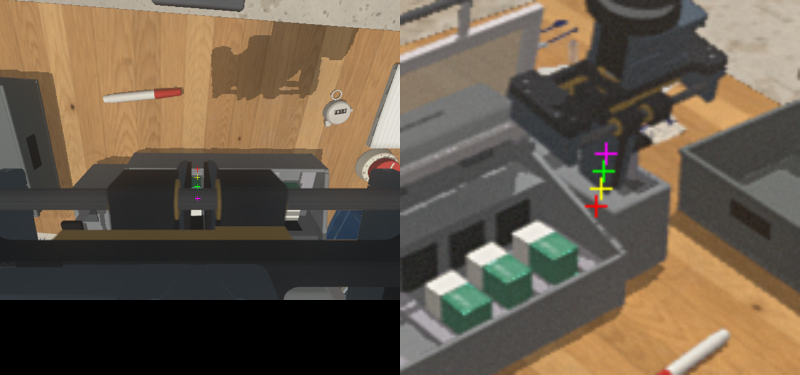

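In the scene view the real fingertips sit about 20–25 mm up the tool from the reported TCP, which is the red marker. That explains both missed grips. I'll go lower in steps, watching the force.

```bash
python3 -m jog '0 0 0 2 0 0 0.5;0 0 0 4 0 0 0.5;0 0 0 6.1 0 -2 0.5;0 0 0 6.1 0 -4.2 0.5;0 0 0 6.1 0 -6 0.5'
python3 -m jog '0 0 0 0 0 -0.5 0.5;0 0 0 0 0 -0.9 0.5;0 0 0 0 0 -0.9 0.5'
python3 -m jog '0 0 0 0 0 -0.4 0.5;0 0 0 0 0 -0.4 0.5'
python3 -m jog '0 0 0 0 0 -0.4 0.5;0 0 0 0 0 -0.4 0.5'
```

```text
time_s: 17.55
ee_pos: [571.5, 15.7, 69.7]
ee_rot: [180.0, 9.9, -176.0]
force: [-0.0, 0.3, -0.1]
gripper_width: 44.8
time_s: 17.92
ee_pos: [572.7, 15.7, 51.3]
ee_rot: [180.0, 10.1, -176.0]
force: [0.9, 0.2, -0.4]
gripper_width: 45.6
time_s: 18.18
ee_pos: [571.6, 15.8, 40.2]
ee_rot: [180.0, 10.0, -176.0]
force: [-1.3, -0.1, -1.2]
gripper_width: 45.9
time_s: 18.42
ee_pos: [571.0, 15.7, 29.3]
ee_rot: [180.0, 9.9, -176.0]
force: [-0.1, 0.9, -0.2]
gripper_width: 45.6
```

```bash
python3 -m jog '0 0 0 0 0 0 0.3;0 0 0 0 0 0 0.3;0 0 0 0 0 0 0.25;0 0 0 0 0 0 0.25;0 0 0 0 0 0 0.25' 15
```

```text
time_s: 19.05
ee_pos: [571.8, 15.7, 30.2]
ee_rot: [180.0, 10.0, -176.0]
force: [-1.2, -0.5, 0.7]
gripper_width: 34.1
```

```bash
python3 -m jog '0 0 0 0 0 1.2 0.25;0 0 0 0 0 2.8 0.25;0 0 0 -0.2 -0.4 4.6 0.25;0 0 0 -0.4 -2 5.9 0.25;0 0 0 -0.6 -4.3 5.9 0.25' 20
python3 -m jog '0 0 0 0 -2.4 0 0.25;0 0 0 -0.1 -4.8 0 0.25;0 0 0 -0.2 -7.2 0 0.25;0 0 0 -0.25 -8.9 0 0.25;0 0 0 -0.25 -8.9 -1 0.25'
python3 -m jog '0 0 0 0 0 -2 0.25;0 0 0 0 0 -4 0.25;0 0 0 0 0 -5.5 0.25;0 0 0 0 0 -6 0.25;0 0 0 0 0 -6 0.25'
```

```text
time_s: 19.68
ee_pos: [558.8, -92.3, 181.3]
ee_rot: [-179.9, 10.4, -175.9]
force: [0.9, -0.2, -1.2]
gripper_width: 33.9
time_s: 20.3
ee_pos: [551.5, -318.7, 154.0]
ee_rot: [-179.8, 10.3, -176.2]
force: [0.6, -0.3, -1.4]
gripper_width: 33.9
time_s: 20.92
ee_pos: [550.6, -314.3, 2.5]
ee_rot: [180.0, 10.0, -176.0]
force: [0.6, 0.5, 0.4]
gripper_width: 33.9
```

```bash
python3 -m jog '0 0 0 0 0 -0.15 0.25;0 0 0 0 0 -0.15 0.45;0 0 0 0 0 -0.15 0.5;0 0 0 0 0 1 0.5;0 0 0 0 0 3 0.5'
python3 -m jog '0 0 0 0 0 2 0.5;0 0 0 0 0 4 0.5;0 0 0 0 0 4 0.5'
cat > look.py <<'E'
from h import *
import sys
grab_frame("top"); C=cam("top")
o=np.array([563,74.4]);a=np.radians(4)
for d in spotter.trace("carton_1","top"):
    if d["conf"]<.3: continue
    r=d["region"].astype(np.uint8); (c,sz,an)=cv2.minAreaRect(np.argwhere(r)[:,::-1].astype(np.float32))
    w=ray("top",c,60,C)[:2]; v=w-o
    print(round(d["conf"],2),np.round(w),"packer",np.round([v@[np.cos(a),np.sin(a)],v@[-np.sin(a),np.cos(a)]]),np.round(sz,1),round(an))
E
python3 look.py
```

```text
time_s: 21.55
ee_pos: [549.3, -313.5, 77.0]
ee_rot: [179.8, 9.8, -176.1]
force: [0.8, -0.5, -0.2]
gripper_width: 46.1
time_s: 21.92
ee_pos: [553.1, -316.0, 183.6]
ee_rot: [-179.6, 10.5, -176.0]
force: [0.2, 0.5, -0.4]
gripper_width: 45.9
0.72 [570. -47.] packer [  -2. -122.] [23.9 13.1] 84
0.7 [552.  73.] packer [-11.  -1.] [25.1 13.9] 85
0.56 [566. 192.] packer [ 12. 117.] [24.8 14. ] 84
```

```bash
python3 -m jog '0 0 0 0.2 2.4 0.3 0.5;0 0 0 0.4 4.8 0.3 0.5;0 0 0 0.6 7.2 0.3 0.5;0 0 0 0.8 9.6 0.3 0.5;0 0 0 1 10.74 0 0.5'
python3 -m jog '0 0 0 0 0 0 0.5;0 0 0 0 0 -1.8 0.5;0 0 0 0 0 -3.8 0.5;0 0 0 0 0 -5 0.5;0 0 0 0 0 -5 0.5'
python3 -m jog '0 0 0 0 0 -0.5 0.5;0 0 0 0 0 -0.9 0.5;0 0 0 0 0 -0.9 0.25;0 0 0 0 0 -0.9 0.25;0 0 0 0 0 -0.9 0.25'
```

```text
time_s: 22.65
ee_pos: [574.4, -42.7, 176.0]
ee_rot: [179.9, 9.9, -175.9]
force: [0.7, -1.0, 0.2]
gripper_width: 45.9
time_s: 23.28
ee_pos: [572.6, -46.6, 49.3]
ee_rot: [179.9, 9.6, -176.1]
force: [-0.7, -0.6, 0.2]
gripper_width: 45.6
time_s: 23.9
ee_pos: [575.8, -45.7, 30.7]
ee_rot: [180.0, 10.1, -176.0]
force: [0.4, -1.0, -0.2]
gripper_width: 33.6
```

```bash
python3 -m jog '0 0 0 0 0 1.2 0.25;0 0 0 0 0 3 0.25;0 0 0 -0.1 0 5 0.25;0 0 0 -0.8 -0.8 6 0.25;0 0 0 -1.6 -2.8 6 0.25' 20
python3 -m jog '0 0 0 -0.7 -2.2 0 0.25;0 0 0 -1.5 -4.3 0 0.25;0 0 0 -2.4 -6.4 0 0.25;0 0 0 -3.2 -8 0 0.25;0 0 0 -3.2 -8 -1 0.25'
python3 -m jog '0 0 0 0 0 -2 0.25;0 0 0 0 0 -4 0.25;0 0 0 0 0 -5.5 0.25;0 0 0 0 0 -6.3 0.25;0 0 0 0 0 -6.3 0.25'
```

```text
time_s: 24.52
ee_pos: [537.1, -115.6, 183.5]
ee_rot: [-179.9, 10.4, -175.8]
force: [-0.0, -0.2, -0.5]
gripper_width: 33.9
time_s: 25.15
ee_pos: [455.6, -319.9, 157.0]
ee_rot: [-179.7, 10.2, -176.2]
force: [0.5, 0.5, -1.0]
gripper_width: 34.1
time_s: 25.78
ee_pos: [455.0, -315.3, -3.3]
ee_rot: [179.9, 9.9, -176.1]
force: [-0.0, -0.2, 0.0]
gripper_width: 33.8
```

```bash
python3 -m jog '0 0 0 0 0 0 0.25;0 0 0 0 0 0 0.45;0 0 0 0 0 0 0.5;0 0 0 0 0 1 0.5;0 0 0 0 0 3 0.5'
python3 -m jog '0 0 0 0 0 2 0.5;0 0 0 0 0 4 0.5;0 0 0 0 0 4 0.5'; python3 look.py
```

```text
time_s: 26.4
ee_pos: [454.2, -314.7, 72.0]
ee_rot: [179.8, 9.8, -176.1]
force: [0.6, -0.3, -0.6]
gripper_width: 45.2
time_s: 26.78
ee_pos: [457.8, -317.7, 177.8]
ee_rot: [-179.6, 10.5, -176.0]
force: [0.8, -0.7, -0.3]
gripper_width: 45.6
0.73 [567. 193.] packer [ 12. 119.] [25. 16.] 90
0.7 [ 543. -311.] packer [ -47. -383.] [23.  14.4] 84
0.67 [552.  73.] packer [-11.  -1.] [24.5 13.7] 86
```

```bash
python3 -m jog '0 0 0 0.5 2.3 0.3 0.5;0 0 0 1 4.6 0.3 0.5;0 0 0 1.5 6.9 0.3 0.5;0 0 0 2 9.2 0.3 0.5;0 0 0 2.5 11.5 0.3 0.5'
python3 -m jog '0 0 0 0.9 2.2 0 0.5;0 0 0 1.5 4.04 0 0.5;0 0 0 1.5 4.04 -1 0.5;0 0 0 1.5 4.04 -3 0.5;0 0 0 1.5 4.04 -5 0.5'
python3 -m jog '0 0 0 0 0 0 0.5;0 0 0 0 0 -0.6 0.5;0 0 0 0 0 -1 0.5;0 0 0 0 0 -1 0.5'
```

```text
time_s: 27.5
ee_pos: [516.9, -26.3, 178.1]
ee_rot: [180.0, 9.8, -176.1]
force: [0.5, 0.4, 1.1]
gripper_width: 45.6
time_s: 28.12
ee_pos: [554.0, 72.9, 52.2]
ee_rot: [180.0, 9.9, -176.0]
force: [0.3, 0.1, -0.3]
gripper_width: 45.6
time_s: 28.62
ee_pos: [555.5, 72.7, 30.2]
ee_rot: [180.0, 10.0, -176.0]
force: [-0.1, -0.1, -0.1]
gripper_width: 45.8
```

Now I'll grip, lift, and carry to the tote slot at (550,-387).

```bash
python3 -m jog '0 0 0 0 0 0 0.25;0 0 0 0 0 0 0.25;0 0 0 0 0 0 0.25;0 0 0 0 0 1.2 0.25;0 0 0 0 0 3.2 0.25' 20
python3 -m jog '0 0 0 0 0 1.5 0.25;0 0 0 0 -1.2 2.8 0.25;0 0 0 0 -3.6 2.8 0.25;0 0 0 0 -6 2.8 0.25;0 0 0 0 -8.3 2.8 0.25'
python3 -m jog '0 0 0 0 -2.3 0 0.25;0 0 0 -0.1 -4.6 0 0.25;0 0 0 -0.2 -6.9 0 0.25;0 0 0 -0.25 -9.2 0 0.25;0 0 0 -0.25 -10.1 0 0.25'
```

```text
time_s: 29.25
ee_pos: [553.8, 72.5, 109.2]
ee_rot: [180.0, 9.7, -176.0]
force: [1.2, -0.2, 0.0]
gripper_width: 33.8
time_s: 29.88
ee_pos: [555.2, -136.5, 180.4]
ee_rot: [180.0, 10.1, -176.0]
force: [0.9, -0.2, -0.6]
gripper_width: 33.9
time_s: 30.5
ee_pos: [548.5, -390.3, 179.5]
ee_rot: [180.0, 10.0, -176.2]
force: [-0.1, 1.0, 0.0]
gripper_width: 33.9
```

```bash
python3 -m jog '0 0 0 0 0.1 -1 0.25;0 0 0 0 0.1 -3 0.25;0 0 0 0 0.1 -5.2 0.25;0 0 0 0 0.1 -6.8 0.25;0 0 0 0 0.1 -7.3 0.25'
python3 -m jog '0 0 0 0 0 0 0.25;0 0 0 0 0 0 0.45;0 0 0 0 0 0 0.5;0 0 0 0 0 1 0.5;0 0 0 0 0 3 0.5'
python3 -m jog '0 0 0 0 0 2 0.5;0 0 0 0 0 4 0.5;0 0 0 0 0 4 0.5'; python3 look.py
```

```text
time_s: 31.12
ee_pos: [547.7, -382.5, -5.2]
ee_rot: [179.7, 9.8, -176.0]
force: [-6.1, 3.0, 16.5]
gripper_width: 33.8
time_s: 31.75
ee_pos: [548.1, -383.9, 72.0]
ee_rot: [179.8, 9.9, -176.1]
force: [1.2, -1.0, 0.4]
gripper_width: 45.5
time_s: 32.12
ee_pos: [551.8, -386.8, 179.4]
ee_rot: [-179.5, 10.5, -176.0]
force: [0.3, 0.2, -0.1]
gripper_width: 45.4
0.94 [565. 196.] packer [ 10. 121.] [23.8 14.1] 82
0.68 [ 543. -309.] packer [ -47. -381.] [23. 14.] 90
0.57 [ 449. -311.] packer [-141. -376.] [23.2 13.8] 86
```

```bash
python3 -m jog '0 0 0 0 2.4 0.4 0.5;0 0 0 0 4.8 0.4 0.5;0 0 0 0 7.2 0.4 0.5;0 0 0 0 9.6 0.4 0.5;0 0 0 0 12 0.4 0.5'
python3 -m jog '0 0 0 0.1 2.4 0 0.5;0 0 0 0.3 4.8 0 0.5;0 0 0 0.5 7.2 0 0.5;0 0 0 0.8 9.6 0 0.5;0 0 0 0.8 11.1 0 0.5'
python3 -m jog '0 0 0 0 0 -0.4 0.5;0 0 0 0 0 -2.4 0.5;0 0 0 0 0 -4.4 0.5;0 0 0 0 0 -5.1 0.5;0 0 0 0 0 -5.1 0.5'
```

```text
time_s: 32.85
ee_pos: [547.9, -82.8, 180.9]
ee_rot: [179.9, 9.9, -176.1]
force: [0.3, -0.7, 0.4]
gripper_width: 45.8
time_s: 33.48
ee_pos: [568.3, 195.2, 180.6]
ee_rot: [-180.0, 9.8, -175.9]
force: [-0.2, -0.3, -0.3]
gripper_width: 45.6
time_s: 34.1
ee_pos: [566.9, 190.8, 52.1]
ee_rot: [-179.9, 9.7, -176.1]
force: [-0.4, -0.7, 0.7]
gripper_width: 45.6
```

```bash
python3 -m jog '0 0 0 0 0 -0.5 0.5;0 0 0 0 0 -0.9 0.5;0 0 0 0 0 -0.9 0.25;0 0 0 0 0 -0.9 0.25;0 0 0 0 0 -0.9 0.25' 20
python3 -m jog '0 0 0 0 0 0 0.25;0 0 0 0 0 1.2 0.25;0 0 0 0 0 3.2 0.25;0 0 0 0 0 5 0.25;0 0 0 -0.2 -0.8 6 0.25'
```

```text
time_s: 34.72
ee_pos: [569.6, 193.0, 33.1]
ee_rot: [180.0, 10.1, -176.0]
force: [0.3, 0.8, -0.6]
gripper_width: 33.6
time_s: 35.35
ee_pos: [565.6, 173.7, 185.8]
ee_rot: [179.9, 10.3, -176.0]
force: [-0.2, -0.0, -0.1]
gripper_width: 33.6
```

```bash
python3 -m jog '0 0 0 0 -2.3 0 0.25;0 0 0 -0.2 -4.6 0 0.25;0 0 0 -0.5 -6.9 0 0.25;0 0 0 -1 -9.2 0 0.25;0 0 0 -1.6 -11.4 0 0.25'
python3 -m jog '0 0 0 -0.6 -2.3 0 0.25;0 0 0 -1.2 -4.6 0 0.25;0 0 0 -1.8 -6.9 0 0.25;0 0 0 -2.4 -9.1 0 0.25;0 0 0 -2.8 -11 0 0.25'
python3 -m jog '0 0 0 0 0 0 0.25;0 0 0 0 0 -2 0.25;0 0 0 0 0 -4.2 0.25;0 0 0 0 0 -6.3 0.25;0 0 0 0 0 -7.2 0.25'
```

```text
time_s: 35.98
ee_pos: [523.7, -114.2, 182.9]
ee_rot: [-180.0, 10.1, -176.0]
force: [0.8, -0.0, -0.1]
gripper_width: 34.0
time_s: 36.6
ee_pos: [453.2, -389.4, 182.8]
ee_rot: [-180.0, 10.0, -176.1]
force: [-0.0, -0.1, 0.0]
gripper_width: 34.1
time_s: 37.22
ee_pos: [456.5, -381.6, 1.1]
ee_rot: [-180.0, 9.2, -176.4]
force: [-0.4, -0.3, -0.6]
gripper_width: 33.9
```

```bash
python3 -m jog '0 0 0 0 0 0 0.25;0 0 0 0 0 0 0.45;0 0 0 0 0 0 0.5;0 0 0 0 0 1 0.5;0 0 0 0 0 3 0.5'
python3 -m jog '0 0 0 0 0 2 0.5;-0.07 1 0 0 0 4 0.2;-0.14 2 0 0 0 6 0;-0.14 2 0 0 0 6.5 0;-0.14 2 0 0 0 6.5 0'
python3 -m jog '0 0 -2 0 0 0 0;0 0 -4 0 0 0 0;0 0 -6 0 0 0 0;0 0 -8 0 0 0 0;0 0 -10 0 0 0 0'
python3 -m jog '0 0 -2 0 0 0 0;0 0 -4 0 0 0 0;0 0 -6 0 0 0 0;0 0 -8 0 0 0 0;0 0 -8 0 0 0 0'
python3 -m jog '1 0 0 0 0 0 0;2 0 0 0 0 0 0;3 0 0 0 0 0 0;3 0 0 0 0 0 0'
python3 - <<'E'
from h import *
b=grab_frame("top")[:,:,::-1][180:340,190:490];cv2.imwrite("pics/c7.png",cv2.resize(b,(750,400),interpolation=cv2.INTER_CUBIC)); print(env.state()["ee_pos"],env.state()["ee_rot"],env.state()["qpos"])
E
```

```text
time_s: 37.85
ee_pos: [456.8, -383.9, 79.2]
ee_rot: [-179.8, 9.3, -176.5]
force: [-0.1, -1.4, 0.5]
gripper_width: 45.7
time_s: 38.48
ee_pos: [457.9, -384.7, 242.6]
ee_rot: [-179.5, -0.5, -176.4]
force: [0.3, -0.3, -0.4]
gripper_width: 8.4
time_s: 39.1
ee_pos: [456.2, -384.1, 239.4]
ee_rot: [-179.6, -0.8, 133.2]
force: [1.0, 1.3, -0.9]
gripper_width: 0.9
time_s: 39.72
ee_pos: [456.4, -384.2, 239.8]
ee_rot: [-179.5, -0.8, 93.6]
force: [0.3, 0.3, 0.0]
gripper_width: 0.1
time_s: 40.22
ee_pos: [456.9, -385.8, 239.4]
ee_rot: [179.5, -15.7, 93.7]
force: [0.1, -0.1, -0.9]
gripper_width: 0.6
[ 457.12274756 -385.01014295  240.19672606] [179.49692427 -15.63201477  93.69945316] [-47.40047033  25.80374828  71.87254133  10.16694228  94.2277747
 -51.33925151]
```

View pics/c7.png

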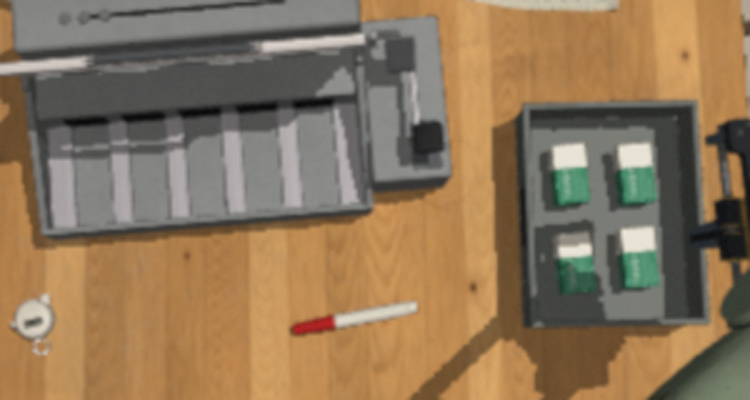

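All four cartons are inside the tote, the tray is empty, and the pen and tally are unmoved. The pad is at crop (428,136), about (573,-158). Next I'll move over it and press.

```bash
python3 -m jog '0 0 0 1 2.1 0 0;0 0 0 2 4.2 0 0;0 0 0 3 6.3 0 0;0 0 0 4 8.4 0 0;0 0 0 4.64 9.2 -0.8 0'
python3 -m jog '0 0 0 0 0 -0.8 0;0 0 0 0 0 -1.6 0;0 0 0 0 0 -2 0;0 0 0 0 0 -2 0'
```

```text
time_s: 40.9
ee_pos: [574.9, -151.1, 223.6]
ee_rot: [179.1, -15.4, 94.1]
force: [-0.5, 0.6, -0.2]
gripper_width: 0.6
time_s: 41.4
ee_pos: [573.3, -154.2, 171.4]
ee_rot: [179.5, -15.6, 93.7]
force: [0.4, 0.5, 0.8]
gripper_width: 0.3
```

```bash
python3 - <<'E'
from h import *
from scipy.spatial.transform import Rotation as Ro
s=env.state();T=s["ee_pos"];R=Ro.from_euler("xyz",s["ee_rot"],degrees=True).as_matrix();print(T,s["force"])
a=grab_frame("scene")[:,:,::-1].copy()
u=proj("scene",[[573,-158,155]])[0].astype(int);cv2.drawMarker(a,tuple(int(v) for v in u),(0,0,255),0,4,1);print(u)
x,y=u[0]-70,u[1]-80; cv2.imwrite("pics/c8.png",cv2.resize(a[y:y+120,x:x+160],(560,420),interpolation=cv2.INTER_CUBIC))
E
```

```text
[ 573.30720245 -154.19851397  171.39867346] [0.42290656 0.5247362  0.83976696]
[360 217]
```

View pics/c8.png

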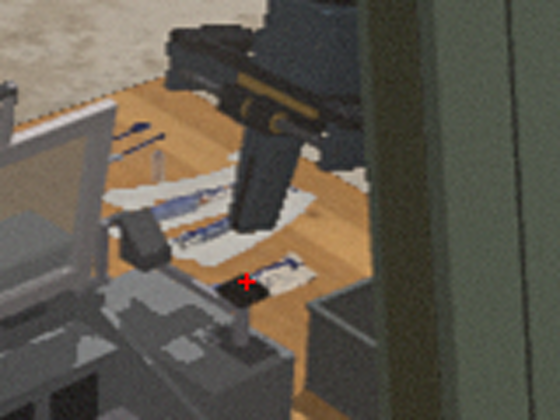

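The fingertips at (250,230) are right above the pad at (243,290), with the tips near z = 195. I'll press down gently and hold.

```bash
python3 -m jog '0 0 0 0 0 -0.8 0;0 0 0 0 0 -1.3 0;0 0 0 0 0 -1.6 0;0 0 0 0 0 -1.8 0;0 0 0 0 0 -1.9 0'
python3 -m jog '0 0 0 0 0 -0.1 0;0 0 0 0 0 -0.2 0;0 0 0 0 0 -0.25 0;0 0 0 0 0 -0.25 0;0 0 0 0 0 -0.25 0'
```

```text
time_s: 42.08
ee_pos: [574.0, -154.7, 125.5]
ee_rot: [179.4, -15.6, 93.7]
force: [-2.8, 0.4, 7.7]
gripper_width: 0.0
time_s: 42.7
ee_pos: [574.1, -154.8, 118.1]
ee_rot: [179.4, -15.6, 93.7]
force: [-1.5, 0.4, 4.7]
gripper_width: 0.4
```

```bash
python3 -m jog '0 0 0 0 0 -0.1 0;0 0 0 0 0 -0.1 0;0 0 0 0 0 -0.1 0;0 0 0 0 0 -0.1 0;0 0 0 0 0 -0.1 0'
python3 -m jog '0 0 0 0 0 -0.1 0;0 0 0 0 0 -0.1 0;0 0 0 0 0 -0.1 0'
python3 -m jog '0 0 0 0 0 1 0;0 0 0 0 -0.3 2.5 0;0 0 0 -0.2 -1.5 4 0;0 0 0 -0.5 -2.5 5 0;0 0 0 -0.5 -2.5 5 0'
python3 - <<'E'
from h import *
a=grab_frame("scene")[:,:,::-1][130:370,170:490]; b=grab_frame("top")[:,:,::-1][180:340,190:490]
cv2.imwrite("pics/c9.png",np.hstack([cv2.resize(a,(400,300)),cv2.resize(b,(400,213))[0:213] if 0 else cv2.copyMakeBorder(cv2.resize(b,(400,213)),0,87,0,0,0)]))
E
```

```text
time_s: 43.32
ee_pos: [574.0, -154.8, 115.6]
ee_rot: [179.4, -15.6, 93.7]
force: [-1.0, -0.4, 4.9]
gripper_width: 0.6
time_s: 43.7
ee_pos: [574.1, -154.8, 113.3]
ee_rot: [179.4, -15.6, 93.7]
force: [-0.7, -0.5, 5.8]
gripper_width: 0.7
time_s: 44.32
ee_pos: [562.0, -219.2, 238.8]
ee_rot: [179.3, -15.4, 93.6]
force: [0.3, 0.1, -0.5]
gripper_width: 0.6
```

View pics/c9.png

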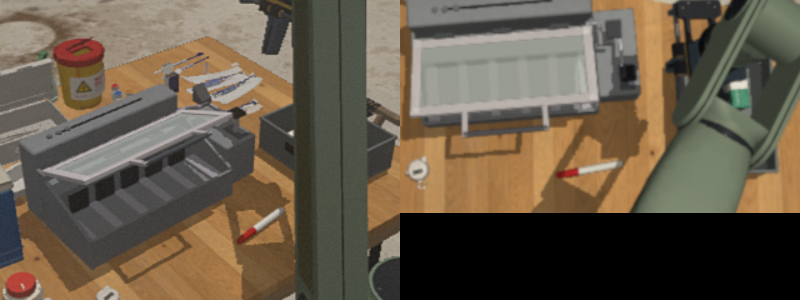

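The door is sinking, at about 0.5 now, and the pen, tally and tote are unchanged. I'll straighten the tool and move over the bar.

```bash
python3 -m jog '-1 0 0 -1 0 0 0;-2 0 0 -2 1 0 0;-3 0 0 -3 3 0 0;-3 0 0 -4 5.2 0 0;-3 0 0 -4.3 7.4 0 0'
python3 -m jog '0 0 0 0 2 0 0;0 0 0 0 4.05 -0.5 0;0 0 0 0 4.05 -2 0;0 0 0 0 4.05 -2.5 0;0 0 0 0 4.05 -2.5 0'
python3 -m jog '0 0 0 0 0 0 0;0 0 0 0 0 0 0;0 0 0 0 0 0 0;0 0 0 0 0 0 0;0 0 0 0 0 0 0'
python3 - <<'E'
from h import *
shot("wrist","w10")
E
```

```text
time_s: 45.05
ee_pos: [451.2, -29.5, 236.5]
ee_rot: [-179.5, -0.7, 93.6]
force: [0.5, 0.6, 0.2]
gripper_width: 0.6
time_s: 45.68
ee_pos: [452.9, 69.0, 174.2]
ee_rot: [-179.4, -0.6, 93.6]
force: [0.6, -0.1, -0.3]
gripper_width: 0.1
time_s: 46.3
ee_pos: [453.9, 69.0, 175.5]
ee_rot: [-179.6, -0.6, 93.6]
force: [-0.7, 0.5, 0.1]
gripper_width: 0.4
```

View pics/w10.png

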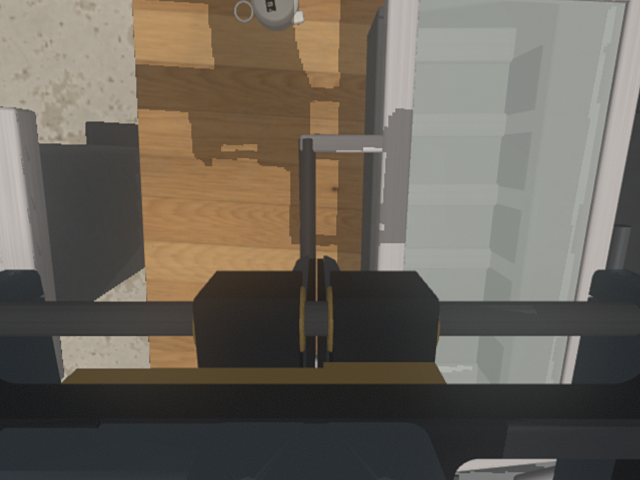

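```bash
python3 -m jog '0 0 0 0 0 -1 0;0 0 0 0 0 -2 0;0 0 0 0 0 -2.6 0;0 0 0 0 0 -3 0;0 0 0 0 0 -3.3 0'
python3 -m jog '0 0 0 0 0 -0.3 0;0 0 0 0 0 -0.6 0;0 0 0 0 0 -0.9 0;0 0 0 0.1 0 -1.2 0;0 0 0 0.1 0 -1.2 0'
```

```text
time_s: 46.98
ee_pos: [453.9, 69.0, 92.6]
ee_rot: [-179.6, -0.6, 93.6]
force: [-0.4, 0.3, 1.1]
gripper_width: 0.4
time_s: 47.6
ee_pos: [455.8, 68.9, 62.1]
ee_rot: [-179.5, -0.6, 93.6]
force: [-0.1, -0.4, -0.2]
gripper_width: 0.5
```

```bash
python3 -m jog '0 0 0 0 0 -0.2 0;0 0 0 0 0 -0.4 0;0 0 0 0.05 0 -0.6 0;0 0 0 0.1 0 -0.8 0;0 0 0 0.1 0 -0.8 0'; python3 - <<'E'
from h import *
shot("scene","s11",(200,180,200,150),3)
E
```

```text
time_s: 48.22
ee_pos: [458.2, 68.9, 42.3]
ee_rot: [-179.5, -0.6, 93.6]
force: [-0.7, -0.3, 0.5]
gripper_width: 0.7
```

View pics/s11.png

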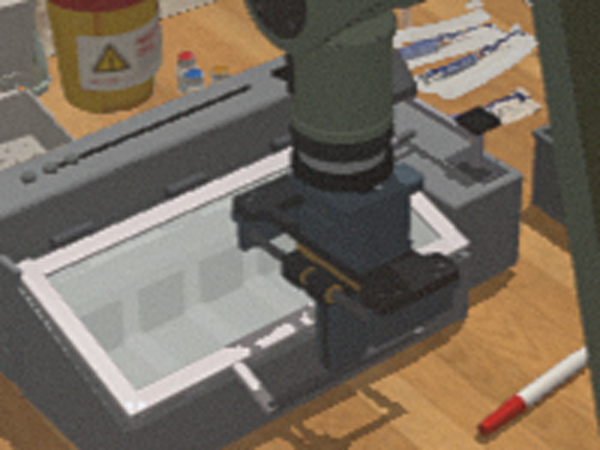

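The door is nearly shut under the fingers. I'll press on until the stop is felt.

```bash
python3 -m jog '0 0 0 0 0 -0.1 0;0 0 0 0 0 -0.2 0;0 0 0 0 0 -0.3 0;0 0 0 0 0 -0.3 0'; python3 -m jog '0 0 0 0 0 -0.1 0;0 0 0 0 0 -0.2 0;0 0 0 0 0 -0.2 0'
```

```text
time_s: 48.78
ee_pos: [458.5, 69.0, 35.1]
ee_rot: [-179.6, -0.6, 93.6]
force: [-0.6, -0.5, -0.4]
gripper_width: 0.6
time_s: 49.15
ee_pos: [459.3, 69.1, 31.2]
ee_rot: [-179.7, -0.6, 93.6]
force: [-1.4, 0.5, 7.9]
gripper_width: 0.4
```

```bash
python3 -m jog '0 0 0 0 0 -0.15 0;0 0 0 0 0 -0.25 0;0 0 0 0 0 -0.25 0;0 0 0 0 0 -0.25 0'
```

```text
time_s: 49.65
ee_pos: [459.7, 69.1, 30.3]
ee_rot: [-179.8, -0.6, 93.6]
force: [-12.5, -1.7, 54.9]
gripper_width: 0.5
```

That is a hard stop. I'll back off straight away and clear the area.

```bash
python3 -m jog '0 0 0 0 0 0.4 0;0 0 0 0 0 2 0;0 0 0 0 0 4 0;0 0 0 -0.5 -2 6 0;0 0 0 -1 -4 7 0'
python3 -m jog '0 0 0 -0.4 -2.3 0 0;0 0 0 -0.8 -4.6 0 0;0 0 0 -1.2 -6.9 0 0;0 0 0 -1.6 -9.2 0 0;0 0 0 -1.8 -10 0 0'
python3 -m jog '0 0 0 0 0 0 0;0 0 0 0 0 0 0;0 0 0 0 0 0 0;0 0 0 0 0 0 0;0 0 0 0 0 0 0'
sed -i 's/^r=least/b0=1\nr=least/' fit.py; python3 - <<'E'
from h import *
b=grab_frame("top")[:,:,::-1][150:350,180:480]
C=cam("top"); o=np.array([563,74.4]);a=np.radians(4)
im=cv2.resize(b,(798,532),interpolation=cv2.INTER_CUBIC)
for th,col in ((0,(0,0,255)),(.1,(0,255,255)),(.2,(0,255,0))):
    for yy in (69,-69):
        X=100-215*np.cos(.35-th); P=[o[0]+X*np.cos(a)-yy*np.sin(a),o[1]+X*np.sin(a)+yy*np.cos(a),130-215*np.sin(.35-th)]
        u=(proj("top",P,C)[0]-[180,150])*2.66; cv2.drawMarker(im,tuple(int(v) for v in u),col,0,8,1); print(th,yy,np.round(u))
cv2.imwrite("pics/c12.png",im)
E
```

```text
time_s: 50.28
ee_pos: [434.6, -28.4, 198.9]
ee_rot: [-179.7, -0.6, 93.7]
force: [1.1, -0.2, -0.3]
gripper_width: 0.6
time_s: 50.9
ee_pos: [388.4, -280.3, 196.5]
ee_rot: [-179.5, -0.6, 93.4]
force: [0.1, 0.6, -0.3]
gripper_width: 0.5
time_s: 51.52
ee_pos: [389.8, -277.4, 197.5]
ee_rot: [-179.6, -0.6, 93.6]
force: [0.6, -0.1, -0.1]
gripper_width: 0.4
0 69 [181. 362.]
0 -69 [321. 349.]
0.1 69 [179. 367.]
0.1 -69 [320. 354.]
0.2 69 [176. 370.]
0.2 -69 [320. 357.]
```

View pics/c12.png

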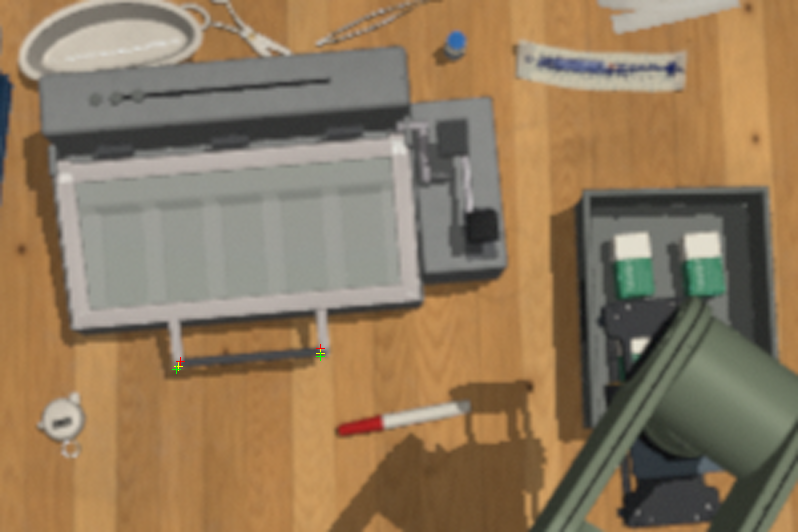

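The bar lies on the shut-door markers within about 2 px. One numeric check of the bar row against the starting image, plus a check of the scene's other objects.

```bash
python3 - <<'E'
from h import *
a=cv2.cvtColor(cv2.imread("pics/topc.png"),6).astype(float); b=cv2.cvtColor(cv2.imread("pics/c12.png"),6).astype(float); 
for c in (215,250,285):
    print(c,[round(float(np.average(np.arange(340,385),weights=np.clip(90-g[340:385,c-4:c+5].mean(1),0,None)+1e-6)),1) for g in (a,b)])
im=np.abs(a[:532,:798]-b[:532,:798])
for n,(x,y,w,h) in dict(pen=(330,395,120,45),tally=(35,390,60,75),vial=(435,25,40,40),toterim=(578,185,200,25)).items(): print(n,im[y:y+h,x:x+w].mean().round(1))
E
```

```text
215 [365.5, 364.4]
250 [369.9, 360.9]
285 [368.2, 358.8]
pen 7.3
tally 7.2
vial 5.8
toterim 4.1
```

```bash
python3 -c "
from workcell import env
print(env.state()['force']); env.job_done()"
```

```text
[ 0.1127974   0.09643241 -0.51758018]
the job is handed in; nothing more can be done
```

The job is handed in at about 51.5 s on the robot's clock. The door was raised by its bar until it locked, and all four cartons present (lanes +0.12, 0, -0.06 and -0.12) were moved into the tote. The release pad was then held down, and the door was pressed slowly shut with the closed fingers.

**Last checks:**
- **Door:** The bar rose about 9 px in the top view from its starting image (two of three columns; the third, 1 px, I discounted). That matches closing from about 0.2 rad ajar to 0. The absolute bar row was about 5 px below the shut prediction, and I put that down to shadow because the starting image had the same offset.
- **Cartons and tote:** All four cartons were seen in the upright tote before the pad was pressed. In the last picture the arm hid part of the tote, so I could see only two whole and part of a third.
- **Pen, tally, vial:** They looked the same by eye in the last picture as at the start. The image difference around each was small, about 6–7 grey levels.

**What went wrong or disagreed:**
- **Missed grips:** The real fingertips sit about 25–30 mm up the tool from the reported TCP. The first grip on the bar and the first on a carton closed on air, and I corrected the height after that.
- **Side force on the door:** While raising the door, the tool felt up to 42 N sideways until I corrected the path.
- **Final press:** The last push against the shut door's stop read 55 N at the wrist for a moment. That was through the fingertips and under the 120 N wrist limit.

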